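# Centre-punch a truck baseplate on its mark

### The job

A wheel has been left in the channel of the bench punch: lay it flat in the shallow tray next to its twin first. Then lay the aluminium baseplate flat in the channel and slide it in until the punch tip stands over the scribed ring, inside it, press the punch's black knob down until the tip meets the plate, and let it spring fully back up. Do not punch anywhere but in the ring, leave the plate there, and leave the jar, the bowl, the skate tool and the twin wheel where they are.

Things in the scene. Friction and masses are not known exactly. Their poses are not given: they have to be found in the camera images.
- press: Bench punch, fixed; place and heading vary. Origin on the worktop straight below the tip. Its steel channel runs along x from -155 to +55 mm, open at both ends: floor 8 mm above the worktop, 84 mm wide between side lips that rise to 14 mm above the worktop. Work comes in from the -x end, nearest the robot.
- column (a point): Centre of the top of the punch's grey column, 36 x 32 mm, outside the channel on the punch's +y side, 68 mm from the tip's axis, 86 mm above the worktop. From it the punch's arm (60 to 86 mm above the worktop, 36 mm wide, round nose of radius 18 mm) reaches over the channel to the plunger. Axes as the punch.
- tip (a point): Point of the steel punch: a cone that widens from a 3 mm wide end to a 12 mm shaft, on the plunger's vertical axis, straight below the knob's centre. 22 mm above the worktop when up, so 8 mm above the top of the plate lying in the channel.
- knob_top (a point): Centre of the top of the plunger's black round knob (36 mm across), 112 mm above the worktop when up.
- plunger (a joint): Travel of the plunger, m: 0 up, grows as the knob is pressed straight down, stop at 0.010. A spring returns it; it starts to move at about 1 N and takes about 3 N at 0.008, where the tip meets the plate if that lies flat in the channel.
- boss (a point): Centre of the block (boss) on the loose aluminium baseplate, the place to grip: 36 (x) by 24 (y) by 32 mm tall, this point 22 mm above the plate's underside. x along the plate to its marked end, z up. The plate, about 0.25 kg, is 56 wide, 6 thick, and reaches from 27 mm behind this point to 103 mm ahead; it starts flat on the worktop, boss up.
- mark (a point): Centre of the marked spot on the plate's top face: a dark scribed ring of 9 mm outside diameter with a cross through it, near the end away from the boss, 88 mm ahead (+x) and 8 mm to the left (+y) of the boss centre. Same axes as the boss. The four small plain dark dots elsewhere on the plate are bolt holes.
- wheel_center (a point): Centre of the purple skate wheel that lies flat in the punch's channel: 52 mm diameter, 32 mm tall, edges bevelled 4 mm, about 0.09 kg.
- twin_center (a point): Centre of the twin wheel, same shape, that already lies flat near one end (+x) of the tray.
- tray: Shallow white tray, 158 (x) by 92 (y) mm outside, 12 mm high, walls and floor 4 mm thick, fixed. Origin at the centre of its underside. The twin lies near its +x end; the -x half is free.
- jar: Glass jar of spacers with a steel lid, 64 mm across, 84 mm tall, to be left alone. Origin at the centre of its underside.
- bowl: Magnetic steel bowl with bolts stuck in it, 110 mm across, 30 mm tall, to be left alone. Origin at the centre of its underside.
- skatetool: Chrome T-shaped skate tool lying flat, 114 x 70 mm, 18 mm tall at most, to be left alone. Origin at its middle, on the worktop.

How it is judged:
On the way, in this order (a step that is already met when the one before it is completed fails the run):
1. the wheel lies flat in the tray (x of wheel_center in the frame of tray between -0.055 and 0.055 m and y of wheel_center in the frame of tray between -0.022 and 0.022 m and z of wheel_center in the frame of tray between 0.016 and 0.026 m and angle between wheel_center's own z axis and vertical below 0.1 rad), for 0.2 s.
2. the plate lies flat in the channel with the tip over the ring, plunger still up (horizontal distance between mark and tip below 0.004 m and z of mark in the frame of press between 0.0115 and 0.0165 m and angle between mark's own z axis and vertical below 0.06 rad and value of joint plunger below 0.002 m), for 0.2 s.
3. the plunger is pressed until the tip meets the plate, inside the ring (horizontal distance between mark and tip below 0.004 m and z of mark in the frame of press between 0.0115 and 0.0165 m and angle between mark's own z axis and vertical below 0.06 rad and value of joint plunger above 0.007 m), for 0.1 s.
At the end, for the whole second after the job is handed in: The wheel lies flat on the tray's floor (tilt under 0.1 rad), the plate lies flat in the channel (tilt under 0.06 rad) with the centre of its ring within 4 mm of the tip's axis, and the plunger is back up (under 2 mm) (all of step 1 and all of step 2); the robot touches nothing.
It fails at once if the plunger is pressed down (over 7 mm) while the tip is not in the ring (over 4 mm from its centre) (value of joint plunger above 0.007 m and horizontal distance between mark and tip above 0.004 m).
It fails at once if the jar, bowl, skate tool or twin wheel is shifted by more than 20 mm (distance of any of jar, bowl, skatetool, twin_center from where it was at the start of the episode above 0.02 m).
It also fails if it takes over 64 s, if anything falls off the work surface, if the arm or the gripper's body presses on something with over 40 N, if the wrist force passes 120 N, or if a joint passes its speed limit or range.

### The arm

A 6-joint arm with a two-finger parallel gripper is mounted at the origin on the work surface. World frame = base frame: x ahead of the robot, y to its left, z up, the work surface at z = 0. Lengths are in m, angles in rad, forces in N, time in s.
With the tool pointing down it reaches from about 0.35 to 0.85 m from the base axis. Payload 8.1 kg.
Tool frame: the origin (TCP) lies between the finger pads; the fingertips stand 19 mm ahead of it and the grasp point (between the pads) is the TCP (r.tip_reach is the distance from the TCP to the fingertips, in m); x points along the fingers, y is the direction in which the jaws open and shut, and the axes are right-handed (so a half turn about x gives the same grasp; the last joint's range is limited). The gripper opens to 93 mm and grips with 3 to 60 N. Pads are 15 mm wide; open, the fingers measure 128 mm over their backs; the gripper's body (75 mm by 188 mm) begins 65 mm behind the grasp point.
Start: joints at [1.14, 0.13, 1.488, -0, 1.523, -0.085], TCP at [0.203, 0.564, 0.238] pointing down, gripper open.
Joint ranges: [-2.96, 2.96], [-0.89, 2.26], [0.02, 2.5], [-1.34, 4.48], [0, 2.73], [-2.66, 2.66]. Speed limits (rad/s): [2.39, 2.39, 2.79, 3.14, 3.14, 3.14].

### API

Orientations are given as a unit quaternion [w, x, y, z].
In Python, from station import r gives the robot as it stands.
- The arm moves only by the tool carry_out, never from a script. Its arguments are lists of equal length, an entry for each row: "offset": the shift along the tool's x, y, z scaled (see below), a list of three; "twist": the turn, a rotation vector about the tool's x, y, z scaled (see below), a list of three. A call has 1 to 10 rows; each row is the pose to reach, as a shift and turn from the pose commanded when the call began, along the tool's axes at that moment, turning the shorter way round; what a row does not reach only later rows make up. The controller multiplies each number of a shift by 0.3 m and each number of a turn by 180 degrees. A row lasts 1/10 s, in which the tool goes at most 50 mm and 8.59 degrees, less where a joint would pass 70% of its speed; a pose out of reach is approached as far as the arm can. A call with a number of a shift or a turn outside -1 to 1 is refused whole. A call with a gripper value outside its range is refused whole. "fingers" is the opening, from -1 (shut) to 1 (fully open), set as the call begins (left out, the last holds). The fingers move at their own pace and stop on an object; "newtons" is the grip in N (left out, the last holds). Time passes only in rows, so rows that repeat a pose let the fingers close. It gives the time, the measured TCP pose, the force and the opening at its end, in the units of the state.
- r.get_obs(): the state, without advancing time (a new reading comes with each control period).
- r.read_camera(name): name is "scene" or "top" or "wrist"; returns the picture (480x640x3 uint8, blue, green, red); there is no depth.
- r.calibration(name): a dict with "fx", "fy", "cx", "cy" (pixels), "origin" and "attitude" of the camera in the world. Camera axes: x right, y up, looking along -z (the intrinsics and any distortion apply to the point x, -y, -z); pixel columns grow to the right and rows downward; lengths in m; the calibration is good to about 2 mm. A picture is of the moment at which its call begins: read the wrist's pose just before it. calibration takes no time and is no camera call; for the wrist camera it gives the pose at the moment of the call.
- r.finish_job(): hands the job in, once; it reports no verdict.
The state is a dict: "t": time; "joint_positions": joint angles; "qvel": joint speeds; "joint_torque": joint torques, N m; "eef_pos": TCP position; "orientation": TCP orientation; "force": force on the tool from outside, world axes, zero at the start; "ft_torque": the same for the moment, N m; "finger_gap": opening from 0.0 (shut) to 1.0 (fully open).
Only numpy, scipy, OpenCV 4.12 (cv2) and the standard library are available. Lean on these libraries where they do the work, as an engineer would, in place of code of your own. Each camera call takes 0.05 s, during which the arm holds its last target. There are 200 camera calls.

## Working session

There is one attempt and no reset: what is moved stays moved. The work goes in short steps, Python scripts to look and compute and a tool call to move; the robot and the scene stay as the last step left them, time stands still between calls to the robot, and variables do not carry over. Pictures are saved under pics/ and viewed, about 8 in all and at most 12, crops included, and the job is handed in when it is done.

Besides the shell and the picture viewer there is one more tool, called after "Emit:" as name(argument=value, ...) on one line, values as JSON. carry_out: Moves the arm, as the interface text tells. Its arguments: {"type":"object","properties":{"offset":{"type":"array","items":{"type":"array","items":{"type":"number"}}},"twist":{"type":"array","items":{"type":"array","items":{"type":"number"}}},"fingers":{"type":"number"},"newtons":{"type":"number"}},"required":["offset","twist"]}

```bash
ls; mkdir -p pics
python3 - <<'E'
from station import r
import cv2
o=r.get_obs();print(o)
for n in("scene","top"):
    print(n,r.calibration(n)); cv2.imwrite(f"pics/{n}0.png",r.read_camera(n))
print(r.calibration("wrist"))
E
```

```text
pics
{'t': 0.0, 'joint_positions': array([ 1.13959462e+00,  1.31145621e-01,  1.48926529e+00,  2.28894011e-05,
        1.52298111e+00, -8.54358805e-02]), 'qvel': array([-1.77943897e-03, -9.33743380e-04,  4.51080917e-04,  1.17714221e-04,
       -7.08140572e-05, -1.47545469e-03]), 'joint_torque': array([ 5.42125617e-04, -5.59836388e+01, -4.91762745e+01,  7.68910185e-02,
        3.51086352e-02, -2.18580499e-04]), 'eef_pos': array([0.20312262, 0.56401623, 0.23660437]), 'orientation': array([ 0.69639521,  0.12102596,  0.69673587, -0.12225197]), 'force': array([ 0.01162271,  0.3995329 , -0.27990663]), 'ft_torque': array([ 0.04094768, -0.06598667, -0.00774832]), 'finger_gap': 0.9992588984823277}
scene {'fx': 514.589389226056, 'fy': 514.589389226056, 'cx': 312.9051500778212, 'cy': 237.39517566706493, 'origin': array([ 1.25841999, -0.64625806,  0.93234035]), 'attitude': array([0.83964735, 0.37535094, 0.15544445, 0.36047334])}
top {'fx': 575.0908266450639, 'fy': 575.0908266450639, 'cx': 322.5111145378997, 'cy': 251.48875255907694, 'origin': array([0.47053445, 0.02278081, 1.24817626]), 'attitude': array([-0.70460385, -0.02953653,  0.04618673,  0.70747989])}
{'fx': 390.1651862297294, 'fy': 390.1651862297294, 'cx': 324.39939497096015, 'cy': 237.99755635800003, 'origin': array([0.12957598, 0.59021717, 0.38292387]), 'attitude': array([ 0.8096168 , -0.11620925, -0.08046575,  0.56968527])}
```

View pics/top0.png

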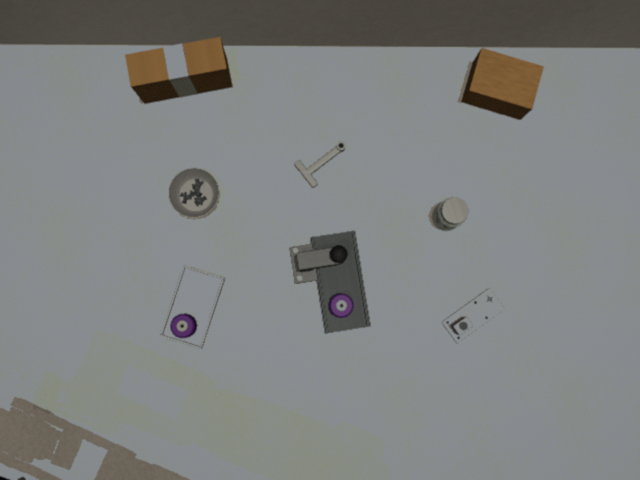

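View pics/scene0.png

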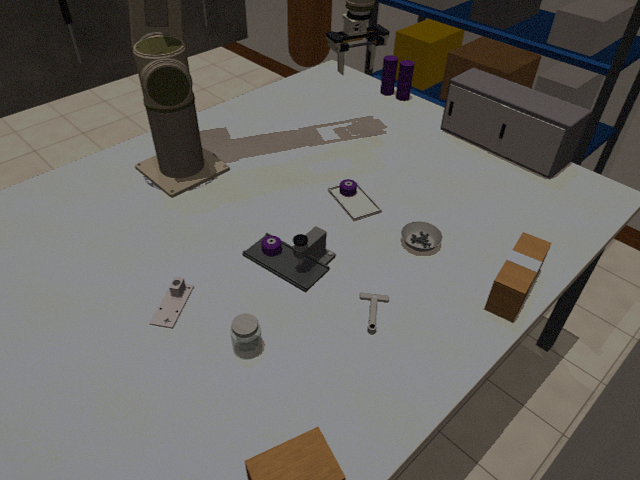

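```bash
cat > h.py <<'E'
import numpy as np, cv2
from scipy.spatial.transform import Rotation as R
from station import r
def rot(q): return R.from_quat(np.roll(q,-1))
def cast(c,px,z):
    """pixel(s) -> world points on plane z"""
    px=np.atleast_2d(px).astype(float)
    d=np.c_[(px[:,0]-c["cx"])/c["fx"],-(px[:,1]-c["cy"])/c["fy"],-np.ones(len(px))]
    d=rot(c["attitude"]).apply(d); o=np.array(c["origin"])
    return o+d*((z-o[2])/d[:,2])[:,None]
def proj(c,P):
    p=rot(c["attitude"]).inv().apply(np.atleast_2d(P)-c["origin"])
    return np.c_[c["cx"]-c["fx"]*p[:,0]/p[:,2],c["cy"]+c["fy"]*p[:,1]/p[:,2]]
def down(yaw):
    """tool pointing down, jaw axis (tool y) at heading yaw"""
    y=np.array([np.cos(yaw),np.sin(yaw),0]); x=np.array([0,0,-1.])
    return R.from_matrix(np.c_[x,y,np.cross(x,y)])
def go(pos,yaw=None):
    """print offset/twist from the present pose; jaw heading yaw mod pi"""
    o=r.get_obs(); q=rot(o["orientation"])
    off=q.inv().apply(np.array(pos)-o["eef_pos"])/0.3
    tw=np.zeros(3)
    if yaw is not None:
        tw=min(((q.inv()*down(yaw+k*np.pi)).as_rotvec() for k in(0,1)),key=np.linalg.norm)/np.pi
    print("offset",off.round(4),"twist",tw.round(4),"rows>=",
      round(max(np.linalg.norm(off)*.3/.05,np.linalg.norm(tw)*180/8.59),1))
def st():
    o=r.get_obs(); y=rot(o["orientation"]).as_matrix()[:,1]
    print("t",round(o["t"],2),"pos",o["eef_pos"].round(4),"jawyaw",round(np.degrees(np.arctan2(y[1],y[0])),2),"F",o["force"].round(1),"gap",round(o["finger_gap"],3),"q",o["joint_positions"].round(2))
def purple(im):
    h=cv2.cvtColor(im,cv2.COLOR_BGR2HSV); m=cv2.inRange(h,(125,80,30),(160,255,255))
    cs,_=cv2.findContours(m,cv2.RETR_EXTERNAL,cv2.CHAIN_APPROX_NONE)
    return [(cv2.minEnclosingCircle(k),cv2.contourArea(k)) for k in cs if cv2.contourArea(k)>60]
E
python3 - <<'E'
from h import *
c=r.calibration("top"); im=cv2.imread("pics/top0.png")
print(purple(im))
for n,p,z in[("wheel",(341,305),.036),("twin",(182,325),.032),("knob",(339,254),.112),("boss",(463,325),.038),("mark",(490,299),.006)]:
    print(n,cast(c,p,z).round(4))
t=cast(c,[(185,267),(224,279),(203,347),(162,336)],.012); print(t.round(3),t.mean(0))
k=cast(c,[(312,236),(354,232),(368,326),(327,331)],.014); print(k.round(3))
y=rot(r.get_obs()["orientation"]).as_matrix(); print(y.round(3))
k0=r.calibration("wrist"); o=r.get_obs()
print(rot(o["orientation"]).inv().apply(k0["origin"]-o["eef_pos"]), (rot(o["orientation"]).inv()*rot(k0["attitude"])).as_matrix().round(3))
E
```

```text
[(((183.0, 325.5), 12.500100135803223), 430.0), (((340.75, 305.0), 12.311172485351562), 431.0)]
wheel [[ 0.4877 -0.0444  0.036 ]]
twin [[0.4478 0.2879 0.032 ]]
knob [[ 0.5876 -0.0371  0.112 ]]
boss [[ 0.4446 -0.3004  0.038 ]]
mark [[ 0.4995 -0.3696  0.006 ]]
[[0.571 0.288 0.012]
 [0.545 0.205 0.012]
 [0.401 0.247 0.012]
 [0.425 0.334 0.012]] [0.48531575 0.26852278 0.012     ]
[[ 0.637  0.016  0.014]
 [ 0.646 -0.075  0.014]
 [ 0.443 -0.103  0.014]
 [ 0.433 -0.015  0.014]]
[[-0.001  0.339  0.941]
 [-0.002  0.941 -0.339]
 [-1.    -0.002 -0.   ]]
[-0.1462017  -0.00056885 -0.0781045 ] [[ 0.     0.28  -0.96 ]
 [ 1.    -0.001  0.   ]
 [-0.001 -0.96  -0.28 ]]
```

Run:
```python
from h import *
go([.487,-.044,.22],np.radians(98.3))
```

```text
offset [ 0.0581 -1.5861  1.5771] twist [-0.1562 -0.0002  0.0005] rows>= 13.4
```

Emit:
carry_out(offset=[[0.03,-0.8,0.79],[0.03,-0.8,0.79],[0.03,-0.8,0.79],[0.03,-0.8,0.79],[0.03,-0.8,0.79],[0.03,-0.8,0.79],[0.03,-0.8,0.79]], twist=[[0,0,0],[0,0,0],[0,0,0],[0,0,0],[0,0,0],[0,0,0],[0,0,0]])

```text
t: 0.8
eef_pos: [0.3454, 0.2559, 0.2282]
orientation: [0.697, 0.122, 0.696, -0.122]
force: [-0.0, 0.5, 0.2]
finger_gap: 1.002
```

Emit:
carry_out(offset=[[0.03,-0.786,0.787],[0.03,-0.786,0.787],[0.03,-0.786,0.787],[0.03,-0.786,0.787],[0.03,-0.786,0.787],[0.03,-0.786,0.787],[0.03,-0.786,0.787],[0.03,-0.786,0.787],[0.03,-0.786,0.787],[0.03,-0.786,0.787]], twist=[[-0.156,0,0],[-0.156,0,0],[-0.156,0,0],[-0.156,0,0],[-0.156,0,0],[-0.156,0,0],[-0.156,0,0],[-0.156,0,0],[-0.156,0,0],[-0.156,0,0]])

```text
t: 1.8
eef_pos: [0.4867, -0.0428, 0.2192]
orientation: [0.705, -0.05, 0.706, 0.051]
force: [-1.0, -0.2, 0.3]
finger_gap: 0.999
```

Run:
```python
from h import *
st(); c=r.calibration("wrist"); im=r.read_camera("wrist"); cv2.imwrite("pics/w1.png",im)
np.save("c1.npy",c,allow_pickle=True); print(purple(im)); st()
```

```text
t 1.8 pos [ 0.4867 -0.0428  0.2192] jawyaw 98.24 F [-1.  -0.2  0.3] gap 0.999 q [-0.19 -0.16  1.81  0.    1.49 -1.91]
[(((324.56610107421875, 215.4170684814453), 30.73863410949707), 2748.0)]
t 1.85 pos [ 0.4867 -0.0423  0.2194] jawyaw 98.31 F [-0.6 -0.5  0.7] gap 0.998 q [-0.19 -0.17  1.81  0.    1.49 -1.91]
```

View pics/w1.png

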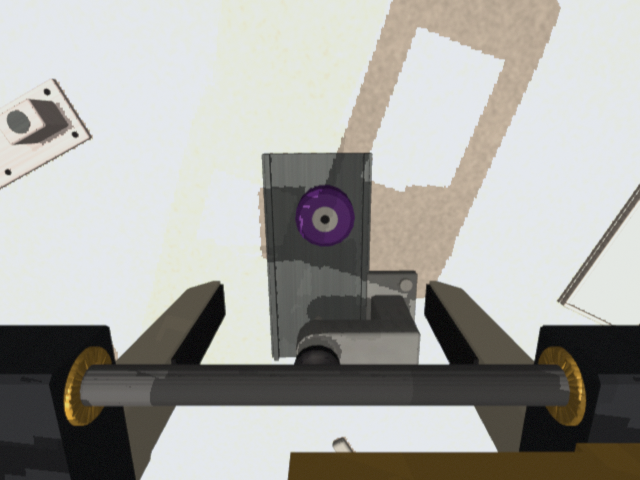

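Run:
```python
from h import *
c=np.load("c1.npy",allow_pickle=True).item()
print("wheel",cast(c,(325,218),.038),cast(c,(324.6,215.4),.028))
L=cast(c,[(263.5,154),(273,358)],.014);Rr=cast(c,[(371,154),(369,270)],.014);print(L,Rr)
for a in(L,Rr): d=a[1]-a[0];print(np.degrees(np.arctan2(d[1],d[0])))
print("gripper tip y check",proj(c,[.5876,-.0371,.112]))
go([.487,-.044,.037],np.radians(98.3))
```

```text
wheel [[ 0.48556453 -0.04276031  0.038     ]] [[ 0.48560451 -0.0430929   0.028     ]]
[[ 0.44162104 -0.10401512  0.014     ]
 [ 0.64525381 -0.07347448  0.014     ]] [[ 0.42792398 -0.01009888  0.014     ]
 [ 0.53578065  0.00736796  0.014     ]]
8.529590015738219
9.198899000041443
gripper tip y check [[312.99142737 372.55654075]]
offset [ 0.6079 -0.0062  0.0007] twist [ 0.     -0.0002 -0.0003] rows>= 3.6
```

Emit:
carry_out(offset=[[0.15,0,-0.003],[0.3,0,-0.003],[0.45,0,-0.003],[0.55,0,-0.003],[0.607,0,-0.003],[0.607,0,-0.003],[0.607,0,-0.003]], twist=[[0,0,0],[0,0,0],[0,0,0],[0,0,0],[0,0,0],[0,0,0],[0,0,0]])

```text
t: 2.55
eef_pos: [0.4863, -0.0424, 0.0382]
orientation: [0.705, -0.052, 0.705, 0.052]
force: [-0.2, 0.0, 0.6]
finger_gap: 0.999
```

Emit:
carry_out(offset=[[0,0,0],[0,0,0],[0,0,0],[0,0,0],[0,0,0],[0,0,0],[0,0,0],[0,0,0]], twist=[[0,0,0],[0,0,0],[0,0,0],[0,0,0],[0,0,0],[0,0,0],[0,0,0],[0,0,0]], fingers=-1, newtons=15)

```text
t: 3.35
eef_pos: [0.4863, -0.0437, 0.0376]
orientation: [0.705, -0.051, 0.705, 0.051]
force: [-1.1, 1.2, 2.5]
finger_gap: 0.551
```

Emit:
carry_out(offset=[[-0.05,0,0],[-0.15,0,0],[-0.3,0,0],[-0.4,0,0],[-0.4,0,0]], twist=[[0,0,0],[0,0,0],[0,0,0],[0,0,0],[0,0,0]])

```text
t: 3.85
eef_pos: [0.4894, -0.0443, 0.1628]
orientation: [0.708, -0.052, 0.702, 0.05]
force: [1.5, 0.3, -0.8]
finger_gap: 0.556
```

Run:
```python
from h import *
st(); im=r.read_camera("wrist"); print(purple(im))
go([.519,.258,.14],np.radians(73.1))
```

```text
t 3.85 pos [ 0.4894 -0.0443  0.1628] jawyaw 98.27 F [ 1.5  0.3 -0.8] gap 0.556 q [-0.19 -0.13  1.88 -0.    1.38 -1.91]
[(((324.69134521484375, 306.680908203125), 64.09903717041016), 11791.0)]
offset [0.0663 0.9815 0.2466] twist [0.1398 0.0016 0.0002] rows>= 6.1
```

Emit:
carry_out(offset=[[0,0.15,0.04],[0,0.3,0.07],[0,0.46,0.11],[0,0.62,0.15],[0,0.78,0.2],[0,0.9,0.23],[0,0.98,0.247],[0,0.98,0.247],[0,0.98,0.247]], twist=[[0.03,0,0],[0.06,0,0],[0.09,0,0],[0.12,0,0],[0.14,0,0],[0.14,0,0],[0.14,0,0],[0.14,0,0],[0.14,0,0]])

```text
t: 4.8
eef_pos: [0.5162, 0.2577, 0.1554]
orientation: [0.699, 0.103, 0.7, -0.104]
force: [-0.3, -0.5, -0.9]
finger_gap: 0.552
```

Run:
```python
from h import *
st(); c=r.calibration("wrist"); im=r.read_camera("wrist"); cv2.imwrite("pics/w2.png",im)
np.save("c2.npy",c,allow_pickle=True); print(purple(im))
```

```text
t 4.8 pos [0.5162 0.2577 0.1554] jawyaw 73.15 F [-0.3 -0.5 -0.9] gap 0.552 q [ 0.37  0.12  1.65 -0.    1.37 -0.9 ]
[(((323.5586242675781, 306.7930603027344), 63.49898147583008), 11614.0), (((339.5, 125.5), 39.42724609375), 4573.5)]
```

View pics/w2.png

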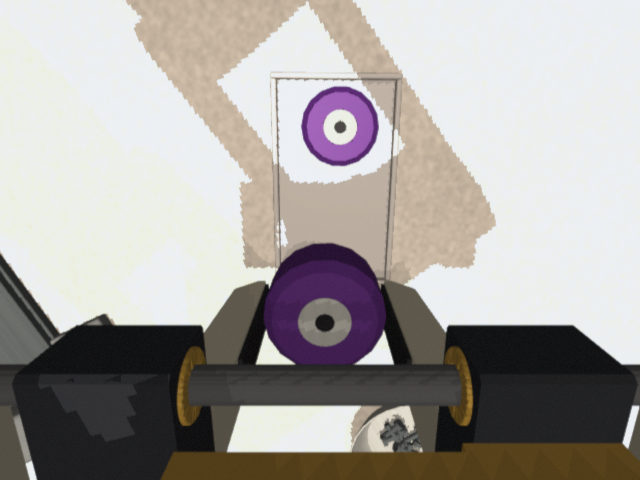

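Run:
```python
from h import *
c=np.load("c2.npy",allow_pickle=True).item()
a=cast(c,[(271,73),(402,73),(276,270),(389,275)],.012); print(a)
for i,j in((0,2),(1,3)):
    d=a[j]-a[i];print(np.degrees(np.arctan2(d[1],d[0])))
print(np.linalg.norm(a[0]-a[1]))
d=(a[2]-a[0])/np.linalg.norm(a[2]-a[0])+(a[3]-a[1])/np.linalg.norm(a[3]-a[1]); d/=np.linalg.norm(d)
e=(a[0]+a[1])/2; t=e+d*(.079+.036); print("target",t,"twin along", (cast(c,(340,126),.034)-e)@d)
ang=np.arctan2(d[1],d[0])+np.pi/2
go([t[0],t[1],.034],ang)
```

```text
[[0.3977062  0.25401127 0.012     ]
 [0.42381163 0.34039494 0.012     ]
 [0.53585705 0.21070444 0.012     ]
 [0.5657293  0.29536034 0.012     ]]
-17.404904141477253
-17.60574649177197
0.09024207123072829
target [0.52043315 0.26261175 0.012     ] twin along [0.03502757]
offset [0.4059 0.0225 0.008 ] twist [ 0.0032 -0.0006  0.0007] rows>= 2.4
```

Emit:
carry_out(offset=[[0.1,0.022,0.008],[0.2,0.022,0.008],[0.3,0.022,0.008],[0.36,0.022,0.008],[0.39,0.022,0.008],[0.404,0.022,0.008],[0.404,0.022,0.008],[0.404,0.022,0.008]], twist=[[0.003,0,0],[0.003,0,0],[0.003,0,0],[0.003,0,0],[0.003,0,0],[0.003,0,0],[0.003,0,0],[0.003,0,0]])

```text
t: 5.65
eef_pos: [0.5225, 0.2636, 0.0377]
orientation: [0.699, 0.108, 0.698, -0.107]
force: [0.1, -0.3, 0.1]
finger_gap: 0.552
```

Run:
```python
from h import *
st()
```

```text
t 5.65 pos [0.5225 0.2636 0.0377] jawyaw 72.5 F [ 0.1 -0.3  0.1] gap 0.552 q [ 0.38  0.27  1.71 -0.    1.16 -0.89]
```

Still 3–4 mm high with no contact; down a little, then release and rise.

Emit:
carry_out(offset=[[0.007,0,0],[0.013,0,0],[0.013,0,0],[0.013,0,0]], twist=[[0,0,0],[0,0,0],[0,0,0],[0,0,0]])

```text
t: 6.05
eef_pos: [0.5224, 0.2639, 0.0336]
orientation: [0.699, 0.108, 0.698, -0.107]
force: [-1.6, -1.9, 5.2]
finger_gap: 0.555
```

Emit:
carry_out(offset=[[0,0,0],[0,0,0],[0,0,0],[0,0,0],[0,0,0]], twist=[[0,0,0],[0,0,0],[0,0,0],[0,0,0],[0,0,0]], fingers=0.5)

```text
t: 6.55
eef_pos: [0.5214, 0.2636, 0.0323]
orientation: [0.699, 0.107, 0.699, -0.107]
force: [0.1, -1.1, 0.5]
finger_gap: 0.747
```

Emit:
carry_out(offset=[[-0.1,0,0],[-0.2,0,0],[-0.35,0,0],[-0.5,0,0],[-0.6,0,0],[-0.6,0,0],[-0.6,0,0]], twist=[[0,0,0],[0,0,0],[0,0,0],[0,0,0],[0,0,0],[0,0,0],[0,0,0]])

```text
t: 7.25
eef_pos: [0.522, 0.2638, 0.2131]
orientation: [0.699, 0.108, 0.698, -0.107]
force: [-0.8, -0.3, -0.6]
finger_gap: 0.752
```

Run:
```python
from h import *
st(); c=r.calibration("wrist"); im=r.read_camera("wrist"); cv2.imwrite("pics/w3.png",im)
for (p,rad),A in purple(im): print(p,rad,cast(c,p,.026))
# boss / mark estimate from top: heading of plate
go([.4446,-.3004,.22],np.radians(-56.8+90))
```

```text
t 7.25 pos [0.522  0.2638 0.2131] jawyaw 72.53 F [-0.8 -0.3 -0.6] gap 0.752 q [ 0.38  0.1   1.57 -0.    1.47 -0.89]
(324.5867919921875, 216.01712036132812) 30.210651397705078 [[0.52120868 0.26372763 0.026     ]]
(326.0, 120.0) 32.5577392578125 [[0.44477732 0.28889771 0.026     ]]
offset [-0.0275 -1.8692  0.3209] twist [ 2.185e-01 -2.000e-04  3.000e-04] rows>= 11.4
```

Emit:
carry_out(offset=[[0,-0.15,0],[0,-0.3,0],[0,-0.45,0],[0,-0.6,0],[0,-0.75,0],[0,-0.85,0],[0,-0.85,0]], twist=[[0,0,0],[0,0,0],[0,0,0],[0,0,0],[0,0,0],[0,0,0],[0,0,0]])

```text
t: 8.0
eef_pos: [0.4429, 0.0175, 0.2101]
orientation: [0.697, 0.108, 0.7, -0.109]
force: [-0.4, -0.4, 0.2]
finger_gap: 0.753
```

Run:
```python
from h import *
st(); go([.406,-.242,.22],np.radians(33.2))
```

```text
t 8.0 pos [0.4429 0.0175 0.2101] jawyaw 72.32 F [-0.4 -0.4  0.2] gap 0.753 q [-0.08 -0.29  1.94 -0.    1.5  -1.34]
offset [-0.0318 -0.8616  0.1453] twist [ 0.2173 -0.0009  0.001 ] rows>= 5.2
```

Emit:
carry_out(offset=[[0,-0.15,0.02],[-0.01,-0.3,0.05],[-0.02,-0.45,0.08],[-0.03,-0.6,0.1],[-0.03,-0.75,0.13],[-0.03,-0.86,0.145],[-0.03,-0.86,0.145],[-0.03,-0.86,0.145],[-0.03,-0.86,0.145]], twist=[[0.03,0,0],[0.07,0,0],[0.11,0,0],[0.15,0,0],[0.19,0,0],[0.217,0,0],[0.217,0,0],[0.217,0,0],[0.217,0,0]])

```text
t: 8.9
eef_pos: [0.409, -0.2374, 0.2203]
orientation: [0.622, 0.335, 0.624, -0.334]
force: [0.5, 1.0, -0.1]
finger_gap: 0.749
```

Run:
```python
from h import *
st(); c=r.calibration("wrist"); im=r.read_camera("wrist"); cv2.imwrite("pics/w4.png",im)
np.save("c4.npy",c,allow_pickle=True)
```

```text
t 8.9 pos [ 0.409  -0.2374  0.2203] jawyaw 33.58 F [ 0.5  1.  -0.1] gap 0.749 q [-0.63 -0.21  1.85  0.    1.5  -1.22]
```

View pics/w4.png

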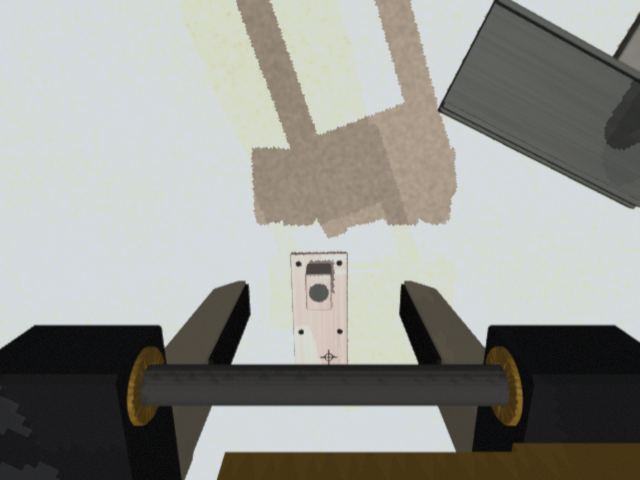

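Run:
```python
from h import *
c=np.load("c4.npy",allow_pickle=True).item()
b=cast(c,(318.7,292.5),.038)[0]; m=cast(c,(328.7,356.8),.006)[0]; e=cast(c,[(291.5,253),(347,253)],.006)
print(b,m,e); d=m-b; hd=np.degrees(np.arctan2(d[1],d[0]))-np.degrees(np.arctan2(8,88)); print("dist",np.hypot(*d[:2]),"heading",hd)
w=e[1]-e[0]; print("edge heading",np.degrees(np.arctan2(w[1],w[0]))-90, np.hypot(*w[:2]))
u=np.array([np.cos(np.radians(hd)),np.sin(np.radians(hd)),0]); print("boss from rear edge",e.mean(0)+.027*u)
sc=cast(c,[(290.5,290),(347.5,290),(293,350),(347.5,350)],.006); 
for i in(0,1):
    v=sc[i+2]-sc[i];print(np.degrees(np.arctan2(v[1],v[0])))
go([b[0],b[1],.09],np.radians(hd+90))
```

```text
[ 0.44272366 -0.29860389  0.038     ] [ 0.49953476 -0.36642818  0.006     ] [[ 0.40521688 -0.29065804  0.006     ]
 [ 0.45018353 -0.26073223  0.006     ]]
dist 0.08847392592576926 heading -55.24415551436197
edge heading -56.35578996465724 0.05401437769416674
boss from rear edge [ 0.44309238 -0.29787803  0.006     ]
-55.54471970125867
-55.42192688634017
offset [ 0.4351 -0.0199  0.2326] twist [-0.0064 -0.0005  0.    ] rows>= 3.0
```

Emit:
carry_out(offset=[[0.1,-0.02,0.12],[0.2,-0.02,0.232],[0.35,-0.02,0.232],[0.5,-0.02,0.232],[0.58,-0.02,0.232],[0.62,-0.02,0.232],[0.637,-0.02,0.232],[0.637,-0.02,0.232],[0.637,-0.02,0.232],[0.637,-0.02,0.232]], twist=[[-0.004,0,0],[-0.004,0,0],[-0.004,0,0],[-0.004,0,0],[-0.004,0,0],[-0.004,0,0],[-0.004,0,0],[-0.004,0,0],[-0.004,0,0],[-0.004,0,0]])

```text
t: 9.95
eef_pos: [0.4436, -0.301, 0.0322]
orientation: [0.626, 0.331, 0.624, -0.331]
force: [-0.3, 0.2, 0.9]
finger_gap: 0.748
```

Emit:
carry_out(offset=[[0,0,0],[0,0,0],[0,0,0],[0,0,0],[0,0,0],[0,0,0],[0,0,0],[0,0,0],[0,0,0],[0,0,0]], twist=[[0,0,0],[0,0,0],[0,0,0],[0,0,0],[0,0,0],[0,0,0],[0,0,0],[0,0,0],[0,0,0],[0,0,0]], fingers=-1, newtons=30)

```text
t: 10.95
eef_pos: [0.4424, -0.3001, 0.0303]
orientation: [0.625, 0.331, 0.625, -0.331]
force: [0.6, 0.3, -0.0]
finger_gap: 0.256
```

Run:
```python
from h import *
st()
```

```text
t 10.95 pos [ 0.4424 -0.3001  0.0303] jawyaw 34.19 F [ 0.6  0.3 -0. ] gap 0.256 q [-0.69  0.16  1.85  0.    1.13 -1.29]
```

Emit:
carry_out(offset=[[-0.05,0,0],[-0.15,0,0],[-0.25,0,0],[-0.32,0,0],[-0.32,0,0]], twist=[[0,0,0],[0,0,0],[0,0,0],[0,0,0],[0,0,0]])

```text
t: 11.45
eef_pos: [0.4443, -0.3019, 0.131]
orientation: [0.627, 0.33, 0.622, -0.331]
force: [0.8, -1.0, -2.9]
finger_gap: 0.26
```

Run:
```python
from h import *
st(); go([.42,-.0693,.125],np.radians(98.6))
c=r.calibration("top"); im=cv2.imread("pics/top0.png"); g=cv2.cvtColor(im,cv2.COLOR_BGR2GRAY)
m=(g[235:275,320:360]<28).astype(np.uint8)
n,l,s,ce=cv2.connectedComponentsWithStats(m); print(s,ce+[320,235])
big=cv2.resize(im[220:345,285:385],None,fx=5,fy=4.8,interpolation=cv2.INTER_CUBIC)
cv2.imwrite("pics/t_c.png",cv2.convertScaleAbs(big,alpha=2))
```

```text
t 11.45 pos [ 0.4443 -0.3019  0.131 ] jawyaw 34.19 F [ 0.8 -1.  -2.9] gap 0.26 q [-0.69  0.03  1.79 -0.    1.31 -1.29]
offset [ 0.0159  0.3685 -0.687 ] twist [-0.3578  0.0022  0.0007] rows>= 7.5
[[   0    0   40   40 1451]
 [  10   11   17   17  149]] [[339.63404549 254.62095107]
 [338.19463087 253.32214765]]
```

View pics/t_c.png

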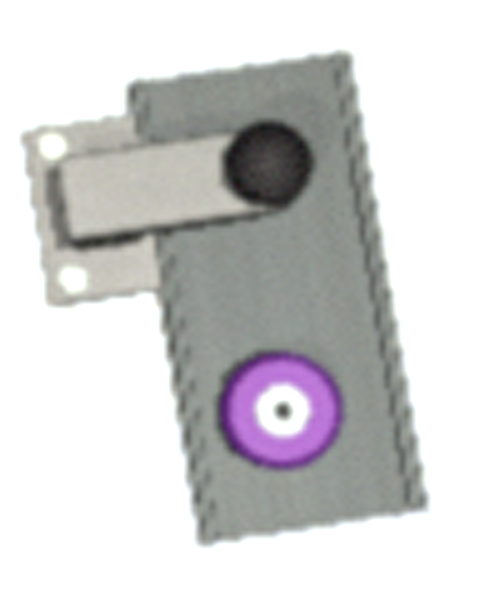

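Run:
```python
from h import *
c=r.calibration("top")
print("knob",cast(c,(338.2,253.5),.112))
k=cast(c,np.array([(130,85),(350,52),(427,510),(203,545)])/[5,4.8]+[284.6,219.6],.014);print(k.round(4))
d=(k[0]+k[1]-k[2]-k[3])/2; h=np.arctan2(d[1],d[0]); print(np.degrees(h),np.hypot(*d[:2]))
u=d/np.linalg.norm(d);print("tip from channel",(k[2]+k[3])/2+.155*u,(k[0]+k[1])/2-.055*u)
```

```text
knob [[ 0.58859349 -0.03552123  0.112     ]]
[[ 0.6342  0.0189  0.014 ]
 [ 0.649  -0.0766  0.014 ]
 [ 0.4434 -0.1072  0.014 ]
 [ 0.4286 -0.0115  0.014 ]]
8.436300343977088 0.20785825050362564
tip from channel [ 0.58930329 -0.03658467  0.014     ] [ 0.58718471 -0.03689889  0.014     ]
```

Emit:
carry_out(offset=[[0,0.05,-0.08],[0,0.1,-0.17],[0,0.15,-0.26],[0,0.2,-0.35],[0,0.25,-0.44],[0,0.3,-0.53],[0,0.34,-0.62],[0,0.368,-0.687],[0,0.368,-0.687],[0,0.368,-0.687]], twist=[[-0.04,0,0],[-0.08,0,0],[-0.12,0,0],[-0.16,0,0],[-0.2,0,0],[-0.24,0,0],[-0.28,0,0],[-0.32,0,0],[-0.358,0,0],[-0.358,0,0]])

```text
t: 12.45
eef_pos: [0.417, -0.0669, 0.1252]
orientation: [0.704, -0.054, 0.706, 0.055]
force: [-0.8, -0.8, -3.9]
finger_gap: 0.254
```

Run:
```python
from h import *
st(); c=r.calibration("wrist"); im=r.read_camera("wrist"); cv2.imwrite("pics/w5.png",im)
np.save("c5.npy",c,allow_pickle=True); np.save("p5.npy",r.get_obs()["eef_pos"])
```

```text
t 12.45 pos [ 0.417  -0.0669  0.1252] jawyaw 98.82 F [-0.8 -0.8 -3.9] gap 0.254 q [-0.28 -0.29  2.09 -0.    1.34 -2.01]
```

View pics/w5.png

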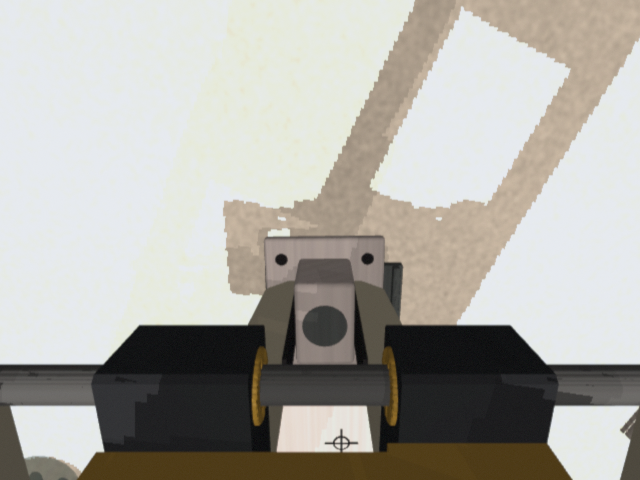

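Run:
```python
from h import *
c=np.load("c5.npy",allow_pickle=True).item(); p=np.load("p5.npy")
z=p[2]-.024
m=cast(c,(341.3,441.3),z)[0]; e=cast(c,[(265,238),(384.5,237)],z); b=cast(c,(324.5,325.5),p[2]+.008)[0]
hy=np.radians(98.82-90); u=np.array([np.cos(hy),np.sin(hy),0]); n=np.array([-u[1],u[0],0])
for k,v in(("mark",m),("boss",b),("e0",e[0]),("e1",e[1])): print(k,(v-p)@u,(v-p)@n)
w=e[1]-e[0]; print("plate heading",np.degrees(np.arctan2(w[1],w[0]))-90, "mark-boss",np.degrees(np.arctan2(*(m-b)[[1,0]]))-5.19)
```

```text
mark 0.08416615614751766 0.009251703892725182
boss -0.002351126863644955 0.0001634520201092968
e0 -0.028961359165180233 -0.026870498289240787
e1 -0.029491820473970445 0.027357408247250196
plate heading 9.380453588467674 mark-boss 9.626671872755743
```

Run:
```python
from h import *
go([.4453,-.0655,.042],np.radians(98.4))
```

```text
offset [ 0.2781 -0.0078  0.0937] twist [ 0.0007 -0.0004 -0.0001] rows>= 1.8
```

Emit:
carry_out(offset=[[0.04,-0.008,0.05],[0.1,-0.008,0.094],[0.17,-0.008,0.094],[0.22,-0.008,0.094],[0.26,-0.008,0.094],[0.277,-0.008,0.094],[0.277,-0.008,0.094],[0.277,-0.008,0.094],[0.277,-0.008,0.094],[0.277,-0.008,0.094]], twist=[[0.001,0,0],[0.001,0,0],[0.001,0,0],[0.001,0,0],[0.001,0,0],[0.001,0,0],[0.001,0,0],[0.001,0,0],[0.001,0,0],[0.001,0,0]])

```text
t: 13.5
eef_pos: [0.4468, -0.066, 0.0441]
orientation: [0.706, -0.052, 0.705, 0.052]
force: [-0.0, 0.4, -3.2]
finger_gap: 0.253
```

Run:
```python
from h import *
st(); go([.5047,-.0567,.0405],np.radians(98.4))
```

```text
t 13.5 pos [ 0.4468 -0.066   0.0441] jawyaw 98.43 F [-0.   0.4 -3.2] gap 0.253 q [-0.26 -0.08  2.08 -0.    1.15 -1.98]
offset [0.0121 0.0024 0.1955] twist [0.0002 0.0004 0.0002] rows>= 1.2
```

Emit:
carry_out(offset=[[0,0.002,0.04],[0.003,0.002,0.08],[0.006,0.002,0.12],[0.006,0.002,0.16],[0.006,0.002,0.185],[0.006,0.002,0.195],[0.006,0.002,0.195],[0.006,0.002,0.195],[0.006,0.002,0.195]], twist=[[0,0,0],[0,0,0],[0,0,0],[0,0,0],[0,0,0],[0,0,0],[0,0,0],[0,0,0],[0,0,0]])

```text
t: 14.4
eef_pos: [0.5035, -0.0566, 0.0413]
orientation: [0.705, -0.052, 0.705, 0.052]
force: [-0.2, 0.4, -3.3]
finger_gap: 0.26
```

Run:
```python
from h import *
st(); go([.5047,-.0567,.038],np.radians(98.4))
```

```text
t 14.4 pos [ 0.5035 -0.0566  0.0413] jawyaw 98.44 F [-0.2  0.4 -3.3] gap 0.26 q [-0.21  0.07  1.93 -0.    1.14 -1.93]
offset [ 0.0111 -0.0008  0.0041] twist [ 0.0002 -0.0001 -0.    ] rows>= 0.1
```

Lower to contact, watching the force, then look from here before letting go.

Emit:
carry_out(offset=[[0.003,0,0.003],[0.006,0,0.003],[0.009,0,0.003],[0.011,0,0.003],[0.011,0,0.003],[0.011,0,0.003]], twist=[[0,0,0],[0,0,0],[0,0,0],[0,0,0],[0,0,0],[0,0,0]])

```text
t: 15.0
eef_pos: [0.5047, -0.0565, 0.0383]
orientation: [0.705, -0.052, 0.705, 0.052]
force: [-2.9, 0.5, 1.1]
finger_gap: 0.256
```

Run:
```python
from h import *
st()
im=r.read_camera("scene"); c=r.calibration("scene")
print(proj(c,[.588,-.0355,.014]))
cv2.imwrite("pics/s6.png",cv2.convertScaleAbs(cv2.resize(im[215:295,235:345],None,fx=7,fy=7,interpolation=cv2.INTER_CUBIC),alpha=1.5))
```

```text
t 15.0 pos [ 0.5047 -0.0565  0.0383] jawyaw 98.45 F [-2.9  0.5  1.1] gap 0.256 q [-0.21  0.08  1.93 -0.    1.14 -1.93]
[[300.28443986 267.0498058 ]]
```

View pics/s6.png

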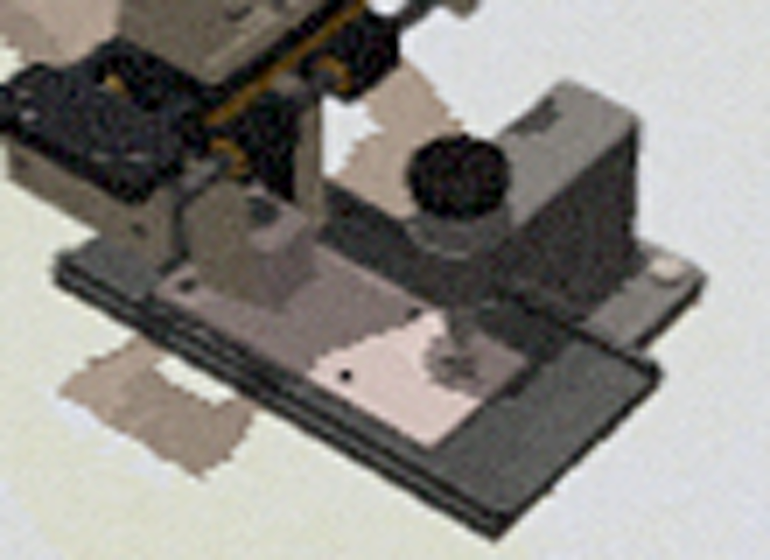

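Run:
```python
from h import *
c=r.calibration("scene")
f=lambda P:(proj(c,P)-[235,215])*7
print(f([.588,-.0355,.022]),f([.588,-.0355,.112]),f([.588,-.0355,.014]),f([.590,-.0355,.112]),f([.588,-.0335,.112]))
im=r.read_camera("scene"); cv2.imwrite("pics/s7.png",cv2.convertScaleAbs(cv2.resize(im[250:280,285:321],None,fx=20,fy=20,interpolation=cv2.INTER_CUBIC),alpha=1.8))
```

```text
[[456.83700114 348.5385386 ]] [[455.0105402  161.12336151]] [[456.99107902 364.34864063]] [[459.01222417 164.00929206]] [[459.33843442 158.42092989]]
```

View pics/s7.png

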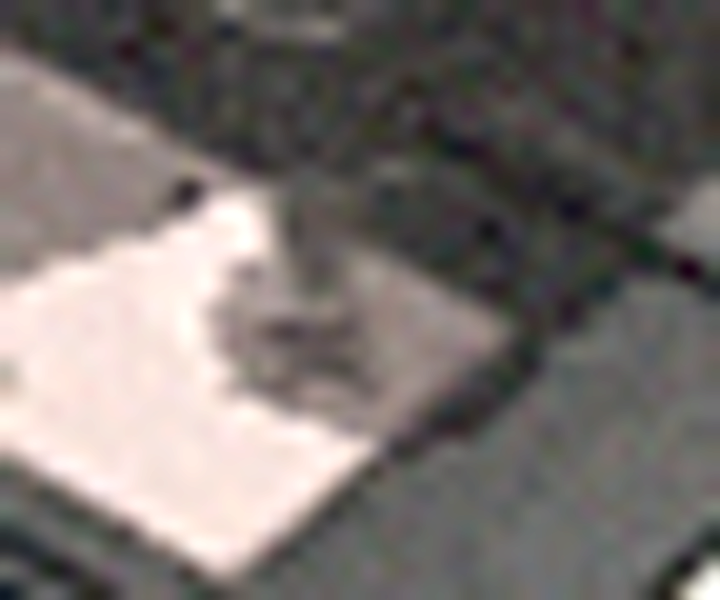

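Emit:
carry_out(offset=[[0,0.004,0.0035],[0,0.004,0.0035],[0,0.004,0.0035],[0,0.004,0.0035]], twist=[[0,0,0],[0,0,0],[0,0,0],[0,0,0]])

```text
t: 15.5
eef_pos: [0.506, -0.0552, 0.0383]
orientation: [0.705, -0.052, 0.705, 0.052]
force: [-0.1, -0.3, -1.5]
finger_gap: 0.256
```

Emit:
carry_out(offset=[[0,0,0],[0,0,0],[0,0,0],[0,0,0],[0,0,0]], twist=[[0,0,0],[0,0,0],[0,0,0],[0,0,0],[0,0,0]], fingers=-0.1)

```text
t: 16.0
eef_pos: [0.5057, -0.0551, 0.0382]
orientation: [0.705, -0.052, 0.705, 0.052]
force: [-0.4, 0.3, -0.7]
finger_gap: 0.454
```

Emit:
carry_out(offset=[[-0.05,0,0],[-0.15,0,0],[-0.3,0,0],[-0.45,0,0],[-0.6,0,0],[-0.7,0,0],[-0.7,0,0],[-0.7,0,0]], twist=[[0,0,0],[0,0,0],[0,0,0],[0,0,0],[0,0,0],[0,0,0],[0,0,0],[0,0,0]])

```text
t: 16.8
eef_pos: [0.5062, -0.0552, 0.2498]
orientation: [0.706, -0.052, 0.704, 0.052]
force: [-0.6, 0.5, 0.1]
finger_gap: 0.447
```

Run:
```python
from h import *
st(); c=r.calibration("wrist"); im=r.read_camera("wrist"); np.save("c8.npy",c,allow_pickle=True)
s=r.read_camera("scene")
a=cv2.resize(im,(533,400)); print(proj(c,[.5886,-.0346,.112]))
b=cv2.convertScaleAbs(cv2.resize(s[250:280,285:321],None,fx=13,fy=13,interpolation=cv2.INTER_CUBIC),alpha=1.8)
w=im[90:390,230:430]; b=cv2.resize(b,(400,333)); o=np.zeros((600,800,3),np.uint8); o[:600,:400]=cv2.resize(w,(400,600)); o[:333,400:]=b
cv2.imwrite("pics/w8.png",o)
```

```text
t 16.8 pos [ 0.5062 -0.0552  0.2498] jawyaw 98.45 F [-0.6  0.5  0.1] gap 0.447 q [-0.21 -0.12  1.72  0.    1.54 -1.93]
[[335.16585079 331.87230832]]
```

View pics/w8.png

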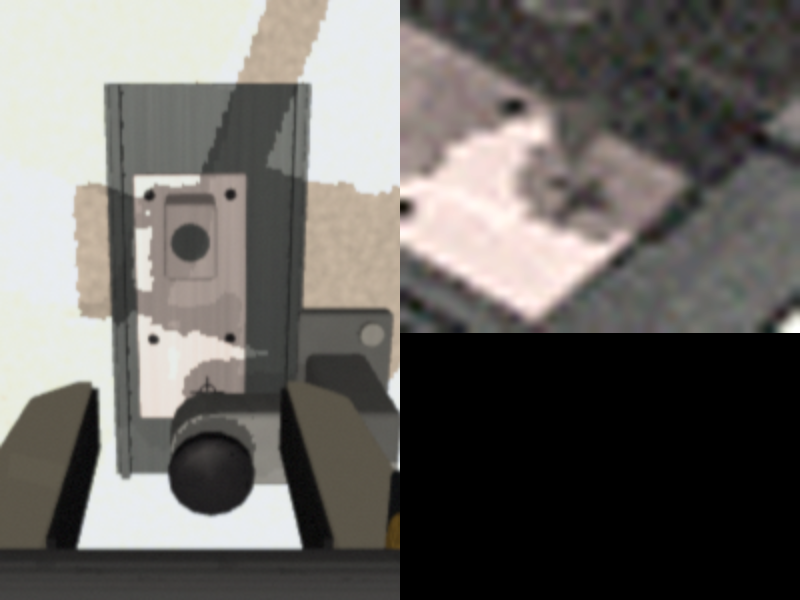

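Run:
```python
from h import *
c=np.load("c8.npy",allow_pickle=True).item()
print("mark",cast(c,[(334,282.5)],.014)); t=np.linspace(0,2*np.pi,73)
P=np.c_[.5886+.018*np.cos(t),-.0346+.018*np.sin(t),0*t+.112]; q=proj(c,P); print(q.min(0),q.max(0))
print("crop measured x",230+168/2,230+254/2,"far row",90+515/2, "tip from far row:",cast(c,(335.3,347.5),.112)-[.018,0,0])
print("boss",cast(c,(230+190/2,90+242/2),.046))
go([.588,-.0347,.155])
```

```text
mark [[ 0.58639469 -0.03371322  0.014     ]]
[313.11547645 311.89121388] [357.23809591 351.22598106]
crop measured x 314.0 357.0 far row 347.5 tip from far row: [[ 0.58489288 -0.03223582  0.112     ]]
boss [[ 0.5045966  -0.05558969  0.046     ]]
offset [0.3063 0.0259 0.2844] twist [0. 0. 0.] rows>= 2.5
```

Emit:
carry_out(offset=[[0,0.01,0.1],[0,0.02,0.2],[0.05,0.026,0.28],[0.15,0.026,0.281],[0.25,0.026,0.281],[0.32,0.026,0.281],[0.32,0.026,0.281],[0.32,0.026,0.281],[0.32,0.026,0.281]], twist=[[0,0,0],[0,0,0],[0,0,0],[0,0,0],[0,0,0],[0,0,0],[0,0,0],[0,0,0],[0,0,0]], fingers=-1)

```text
t: 17.8
eef_pos: [0.5885, -0.0351, 0.1534]
orientation: [0.706, -0.052, 0.705, 0.052]
force: [0.4, -0.4, 0.2]
finger_gap: 0.003
```

Run:
```python
from h import *
st(); go([.5875,-.0347,.128])
```

```text
t 17.8 pos [ 0.5885 -0.0351  0.1534] jawyaw 98.44 F [ 0.4 -0.4  0.2] gap 0.003 q [-0.15  0.15  1.62 -0.    1.37 -1.86]
offset [ 0.0846  0.002  -0.0033] twist [0. 0. 0.] rows>= 0.5
```

Emit:
carry_out(offset=[[0.03,0,-0.002],[0.06,0,-0.002],[0.075,0,-0.002],[0.085,0,-0.002],[0.09,0,-0.002],[0.09,0,-0.002],[0.09,0,-0.002]], twist=[[0,0,0],[0,0,0],[0,0,0],[0,0,0],[0,0,0],[0,0,0],[0,0,0]])

```text
t: 18.5
eef_pos: [0.5872, -0.0351, 0.1253]
orientation: [0.705, -0.052, 0.705, 0.052]
force: [-2.6, 0.8, 2.4]
finger_gap: 0.007
```

Run:
```python
from h import *
st()
s=r.read_camera("scene")
cv2.imwrite("pics/s9.png",cv2.convertScaleAbs(cv2.resize(s[230:280,275:325],None,fx=12,fy=12,interpolation=cv2.INTER_CUBIC),alpha=1.8))
```

```text
t 18.5 pos [ 0.5872 -0.0351  0.1253] jawyaw 98.45 F [-2.6  0.8  2.4] gap 0.007 q [-0.15  0.18  1.64 -0.    1.32 -1.87]
```

View pics/s9.png

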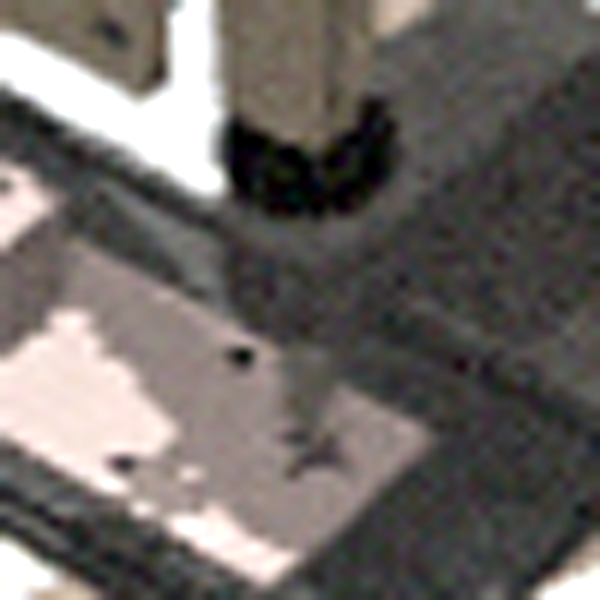

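Emit:
carry_out(offset=[[0.004,0,0],[0.008,0,0],[0.011,0,0],[0.013,0,0],[0.013,0,0],[0.013,0,0]], twist=[[0,0,0],[0,0,0],[0,0,0],[0,0,0],[0,0,0],[0,0,0]])

```text
t: 19.15
eef_pos: [0.5876, -0.0352, 0.1226]
orientation: [0.705, -0.052, 0.705, 0.052]
force: [-6.5, 0.4, 11.7]
finger_gap: 0.006
```

Emit:
carry_out(offset=[[0.002,0,0],[0.002,0,0],[0.002,0,0]], twist=[[0,0,0],[0,0,0],[0,0,0]])

```text
t: 19.45
eef_pos: [0.5876, -0.0352, 0.1224]
orientation: [0.705, -0.052, 0.705, 0.052]
force: [-8.0, -0.2, 14.4]
finger_gap: 0.004
```

Emit:
carry_out(offset=[[-0.02,0,0],[-0.06,0,0],[-0.15,0,0],[-0.3,0,0],[-0.42,0,-0.1],[-0.42,0,-0.28],[-0.42,0,-0.28],[-0.42,0,-0.28],[-0.42,0,-0.28]], twist=[[0,0,0],[0,0,0],[0,0,0],[0,0,0],[0,0,0],[0,0,0],[0,0,0],[0,0,0],[0,0,0]])

```text
t: 20.35
eef_pos: [0.5051, -0.0475, 0.247]
orientation: [0.706, -0.052, 0.705, 0.052]
force: [0.7, -0.9, -0.1]
finger_gap: 0.005
```

Run:
```python
from h import *
st(); c=r.calibration("wrist"); im=r.read_camera("wrist"); s=r.read_camera("scene"); t=r.read_camera("top")
o=np.zeros((600,800,3),np.uint8); o[:,:400]=cv2.resize(im[90:390,230:430],(400,600))
o[:400,400:]=cv2.convertScaleAbs(cv2.resize(s[240:280,280:320],(400,400),interpolation=cv2.INTER_CUBIC),alpha=1.8)
o[400:,400:]=cv2.resize(t[260:350,130:310],(400,200)); cv2.imwrite("pics/f.png",o)
ct=r.calibration("top")
for (p,q),A in purple(t): print(cast(ct,p,.034))
```

```text
t 20.35 pos [ 0.5051 -0.0475  0.247 ] jawyaw 98.44 F [ 0.7 -0.9 -0.1] gap 0.005 q [-0.19 -0.13  1.73  0.    1.54 -1.91]
[[0.44682962 0.28534927 0.034     ]]
[[0.52356024 0.25998758 0.034     ]]
```

View pics/f.png

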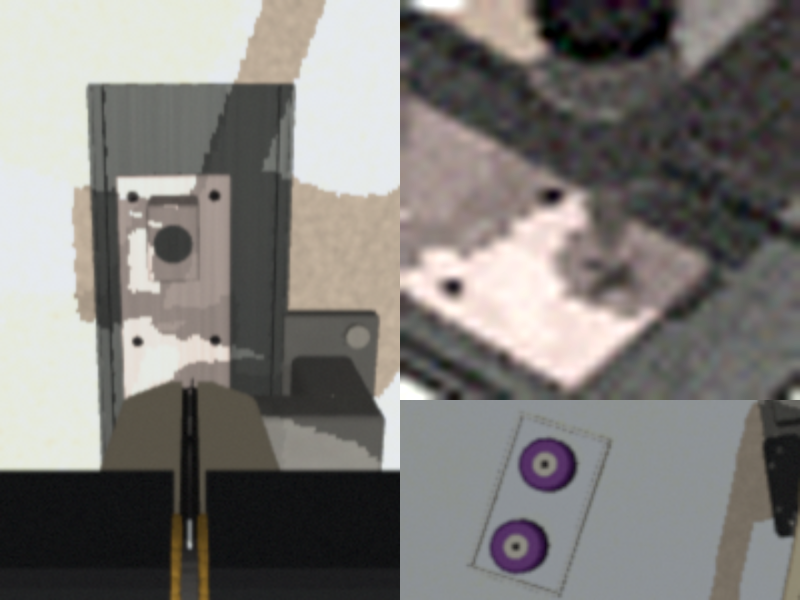

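```bash
python3 -c "
from station import r
print(r.finish_job())"
```

```text
the job is handed in; nothing more can be done
None
```

I moved the wheel into the tray beside its twin and laid the plate in the channel with its ring under the tip. I then pressed the knob once and let it spring back, and handed the job in after about 20 s of robot time. No verdict was reported.

- **Press:** the fingers were down about 8 mm when the force climbed to about 12–14 N. That is well above the spring's 3 N, so I take it the tip met the plate.
- **Last pictures:** both wheels lie flat in the tray, the plate is flat in the channel, and the knob is back up. The ring is under the tip to within about 1–2 mm, and the arm is clear.
- **Bystanders:** the twin is where it was to within about 3 mm by camera. I did not measure the jar, bowl or skate tool again; the arm passed well above or clear of them.
- **Disagreement:** one wrist-camera estimate of the knob put it about 3–4 mm closer to the robot along the channel than the other estimates. I went by the scene camera, which showed the tip and ring together and aligned before, during and after the press.

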